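Index the product turntable by one hole

TASK

Turn the photo turntable on to its next view: with the fingertips press the spring plunger's black pad down so its pin drops out of the hole, push the upright tab beside it to turn the table counter-clockwise (seen from above) to the very next hole, and let the plunger spring fully back up into that hole. Do not touch the mug standing on the table, which must stay upright near the middle, leave the other things where they are, and finish clear of everything.

Things in the scene. Friction and masses are not known exactly. Their poses are not given: they have to be found in the camera images.
- stand: Turntable's stand, fixed to the bench: dark feet and hub, flat aluminium ring (inner radius 155 mm, outer 195 mm, top face 47 mm above the bench) with 8 round holes 45 degrees apart at radius 172 mm, seen as dark dots. Origin on the bench at the turning axis; z up; x axis points from the axis to the hole the pin sits in at the start.
- deck_center (a point): Centre of the top face of the round plywood deck, radius 150 mm, 50 mm above the bench, which turns inside the ring about the vertical axis through this point. The point's x axis turns with the deck and points at the plunger.
- plunger_top (a point): Centre of the top of the plunger's black pad: 44 mm radially, 36 mm across, 10 mm thick, 110 mm from the turning axis, top 83 mm above the bench when up. It rides on the deck; spring travel 15 mm straight down, about 2.5 N to start, 7 N at the bottom; 11 mm down frees the pin. Its x axis points radially outwards, y counter-clockwise. Tab on its +y side; its other sides are open.
- tab_face (a point): Point on the near face of the upright steel tab fixed to the deck beside the pad, 19 mm on the +y (counter-clockwise) side of the pad's centre, 33 mm above the deck. Tab: 50 mm radially, 10 mm thick, top 102 mm above the bench. The face is flat and looks clockwise; pushing it counter-clockwise turns the deck. Axes as plunger_top.
- pin_tip (a point): Round tip of the brass pin, 16 mm across, at radius 172 mm, straight outwards of the pad and one piece with it. Up, it stands 6 mm proud of a hole in the ring. Pad 11 mm or more down, it passes below the ring. Let up between holes it rides on the ring's underside (pad stays about 11 mm down) and springs up by itself at the next hole, where it stops the deck.
- next_hole (a point): Centre of the hole, at the ring's top face, that the pin must end in: 45 degrees counter-clockwise, seen from above, of the starting hole. Fixed. The holes are 20 mm wide and centre the pin if it is let up within about 6 mm of the middle.
- turntable (a joint): Angle of the deck about the vertical axis: 0 at the start with the pin in its hole, growing counter-clockwise seen from above; 0.785 at the next hole. Turns with slight friction (about 0.1 N m) and stays where it is left. Locked while the pin is in a hole, but for about 0.015 rad of play each way.
- plunger (a joint): How far the plunger is pressed down: 0 fully up (pin in a hole), 0.015 fully down.
- mug: White ceramic mug, 70 mm across, 75 mm high, 0.28 kg, loose, standing upright within 12 mm of the middle of the deck, its handle never towards the plunger. Origin at the centre of its underside. Not to be touched by the robot; it turns with the deck.
- carton: Small loose cardboard carton 140 x 100 x 70 mm with a paper strip, on the bench on the robot's right. Origin under its centre. Leave alone.
- tape: Loose roll of clear packing tape lying flat, 100 mm across, 48 mm high, on the bench on the robot's left. Origin under its centre. Leave alone.
- pen_tray: Loose dark metal pen tray, 110 x 85 x 45 mm, on the bench on the robot's left. Origin under its centre. Leave alone.

How it is judged (in metres and radians):
On the way, in this order (a step that is already met when the one before it is completed fails the run):
1. the plunger is pressed in so that its pin leaves the starting hole, the deck not yet turned (value of joint plunger above 0.01 m and value of joint turntable between -0.1 and 0.1 rad), for 0.05 s.
2. the deck is being turned counter-clockwise with the pin between the two holes (value of joint plunger above 0.008 m and value of joint turntable between 0.25 and 0.7 rad), for 0.05 s.
At the end, for the whole second after the job is handed in: The deck stands at rest one hole on (0.785 rad, within 0.03), the plunger is up within 3 mm with its pin in that hole, the mug stands upright within 30 mm of the deck's centre, and carton, tape and pen tray are within 20 mm of where they were (value of joint turntable between 0.755 and 0.815 rad and value of joint plunger below 0.003 m and velocity of joint turntable between -0.03 and 0.03 rad/s and horizontal distance between mug and deck_center below 0.03 m and angle between mug's own z axis and vertical below 0.1 rad and distance of each of carton, tape, pen_tray from where it was at the start of the episode below 0.02 m); the robot touches nothing.
It fails at once if the robot touches the mug (contact force between any of the fingers, the arm and mug above 0.5 N).
It fails at once if the mug is tipped or lifted off the deck (angle between mug's own z axis and vertical above 0.25 rad or z of mug in the frame of deck_center above 0.015 m).
It fails at once if the carton, tape or pen tray is displaced or lifted (distance of any of carton, tape, pen_tray from where it was at the start of the episode above 0.02 m).
It also fails if it takes over 45 s, if anything falls off the work surface, if the arm or the gripper's body presses on something with over 40 N, if the wrist force passes 120 N, or if a joint passes its speed limit or range.

ROBOT

A 6-joint arm with a two-finger parallel gripper is mounted at the origin on the work surface. World frame = base frame: x ahead of the robot, y to its left, z up, the work surface at z = 0. Lengths are in mm, angles in rad, forces in N, time in s.
With the tool pointing down it reaches from about 350 to 975 mm from the base axis. Payload 7.1 kg.
Tool frame: the origin (TCP) lies at the very end of the fingers, on their centre line; the grasp point (between the pads) lies 19 mm behind it; y points along the fingers, x is the direction in which the jaws open and shut, and the axes are right-handed (so a half turn about y gives the same grasp; the last joint's range is limited). The gripper opens to 88 mm and grips with 3 to 60 N. Pads are 20 mm wide; open, the fingers measure 115 mm over their backs; the gripper's body (75 mm by 178 mm) begins 61 mm behind the grasp point.
Start: joints at [1.101, 0.423, 1.63, -0, 1.089, -0.019], TCP at [272.271, 562.56, 222.675] pointing down, gripper open.
Joint ranges: [-3, 3], [-0.9, 2.11], [0.09, 2.58], [-1.31, 4.45], [0.11, 2.69], [-2.54, 2.54]. Speed limits (rad/s): [2.39, 2.39, 3.01, 3.14, 3.14, 3.14].

INTERFACE

Orientations are given as a rotation vector (axis times angle).
In Python, from workcell import ctrl gives the robot as it stands. The module is installed in compiled form; this text tells all that it offers.
- The arm moves only by the tool jog_arm, never from a script. Its argument "steps" is a list of rows, each an object with "turn": the turn, a rotation vector about the world's x, y, z scaled (see below), a list of three; "dp": the shift along the world's x, y, z scaled (see below), a list of three; "claw": the opening, from 0 (shut) to 1 (fully open). In form: [{"turn": [wx, wy, wz], "dp": [x, y, z], "claw": claw}, ...]. A call has 1 to 12 rows; each row is the pose to reach, as a shift and turn from the pose measured when the call began, turning the shorter way round; what a row does not reach only later rows make up. The controller multiplies each number of a shift by 80 mm and each number of a turn by pi rad. A row lasts 1/12 s, in which the tool goes at most 41.7 mm and 7.16 degrees, less where a joint would pass 70% of its speed; a pose out of reach is approached as far as the arm can. A call with a number of a shift or a turn outside -1 to 1 is refused whole. A call with a gripper value outside its range is refused whole. The fingers move at their own pace and stop on an object; the grip force is fixed at half the most. Time passes only in rows, so rows that repeat a pose let the fingers close. It gives the time, the measured TCP pose, the force and the opening at its end, in the units of the state.
- ctrl.get_obs(): the state, without advancing time (a new reading comes with each control period).
- ctrl.get_image(name): name is "scene" or "top" or "wrist"; returns a dict with "img" (400x640x3 uint8, red, green, blue), "range_z" (400x640 float32, mm along the optical axis (not along the pixel's ray), 0 where there is no reading), "fovy" (degrees; the focal length in pixels is half the picture's height over the tangent of half this angle, whatever the lens; pixels are square), "cx", "cy" (the principal point, pixels), "dist_coeffs" ([k1, k2, p1, p2, k3] as OpenCV has them; the pictures are not rectified), "camera_from_world" (4x4, takes a point from world to camera coordinates); the wrist camera has in their place "hand_eye" (4x4, takes a point from camera to tool coordinates, whose origin is the TCP and whose axes are the tool frame's). Camera axes: x right, y down, z forward; pixel columns grow to the right and rows downward; lengths in mm; the calibration is good to about 2 mm. A picture is of the moment at which its call begins: read the wrist's pose just before it.
- ctrl.close_job(): hands the job in, once; it reports no verdict.
The state is a dict: "t": time; "qpos": joint angles; "qvel": joint speeds; "joint_torque": joint torques, N m; "ee_pos": TCP position; "orientation": TCP orientation; "ft_force": force on the tool from outside, world axes, zero at the start; "moment": the same for the moment, N m; "width": finger opening in mm.
Only numpy, scipy, OpenCV 4.12 (cv2) and the standard library are available. Lean on these libraries where they do the work, as an engineer would, in place of code of your own. Each camera call takes 0.05 s, during which the arm holds its last target.

## Working session

There is one attempt and no reset: what is moved stays moved. The work goes in short steps, Python scripts to look and compute and a tool call to move; the robot and the scene stay as the last step left them, time stands still between calls to the robot, and variables do not carry over. Pictures are saved under pics/ and viewed, and the job is handed in when it is done.

Besides the shell and the picture viewer there is one more tool, called after "Call:" as name(argument=value, ...) on one line, values as JSON. jog_arm: Moves the arm, as the interface text tells. Its arguments: {"type":"object","properties":{"steps":{"type":"array","items":{"type":"object","properties":{"turn":{"type":"array","items":{"type":"number"}},"dp":{"type":"array","items":{"type":"number"}},"claw":{"type":"number"}}}}},"required":["steps"]}

```bash
mkdir -p pics; cat > h.py <<'E'
import numpy as np, cv2
from workcell import ctrl
from scipy.spatial.transform import Rotation as R
def K(d):
    h=d["img"].shape[0]; f=h/2/np.tan(np.radians(d["fovy"])/2)
    return np.array([[f,0,d["cx"]],[0,f,d["cy"]],[0,0,1.]])
def shot(name,fn=None):
    o=ctrl.get_obs(); d=ctrl.get_image(name)
    if name=="wrist":
        T=np.eye(4);T[:3,:3]=R.from_rotvec(o["orientation"]).as_matrix();T[:3,3]=o["ee_pos"]
        d["wfc"]=T@np.array(d["hand_eye"])
    else: d["wfc"]=np.linalg.inv(np.array(d["camera_from_world"]))
    if fn: cv2.imwrite("pics/"+fn,d["img"][:,:,::-1])
    return d
def world(d,uv,z=None):
    """uv Nx2; z None->range; else intersect plane z"""
    uv=np.array(uv,float).reshape(-1,1,2)
    n=cv2.undistortPoints(uv,K(d),np.array(d["dist_coeffs"],float)).reshape(-1,2)
    r=np.c_[n,np.ones(len(n))]
    M=d["wfc"]
    if z is None:
        p=uv.reshape(-1,2).round().astype(int); r=r*d["range_z"][p[:,1],p[:,0]][:,None]
        return r@M[:3,:3].T+M[:3,3]
    w=r@M[:3,:3].T; s=(z-M[2,3])/w[:,2]
    return M[:3,3]+w*s[:,None]
E
python3 - <<'E'
from h import *
o=ctrl.get_obs(); print({k:np.round(v,3) for k,v in o.items()})
print(R.from_rotvec(o["orientation"]).as_matrix().round(3))
import pickle
for n in("scene","top","wrist"):
    d=shot(n,n+"0.png"); pickle.dump(d,open(n+"0.pkl","wb"))
E
```

```text
{'t': np.float64(0.0), 'qpos': array([ 1.101,  0.424,  1.631,  0.   ,  1.089, -0.019]), 'qvel': array([ 0.001, -0.001,  0.   ,  0.001,  0.001,  0.001]), 'joint_torque': array([ 0.0000e+00, -5.4463e+01, -2.7366e+01,  6.4000e-02,  2.3000e-02,
       -0.0000e+00]), 'ee_pos': array([272.04 , 562.096, 221.922]), 'orientation': array([-1.39 , -0.87 ,  0.872]), 'ft_force': array([-0.13 , -0.139, -0.263]), 'moment': array([-0.016, -0.003,  0.019]), 'width': np.float64(87.753)}
[[ 0.436 -0.001 -0.9  ]
 [ 0.9   -0.001  0.436]
 [-0.001 -1.     0.   ]]
```

View pics/scene0.png

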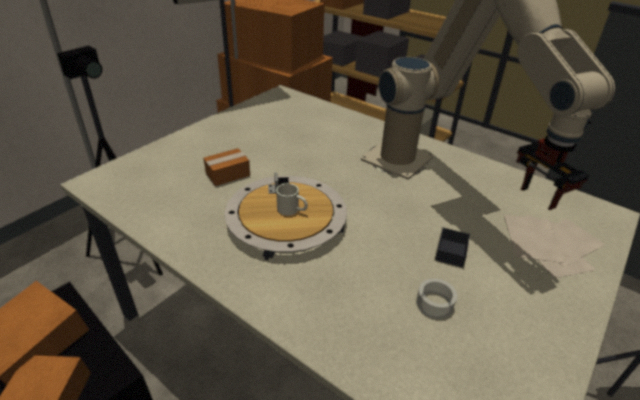

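View pics/top0.png

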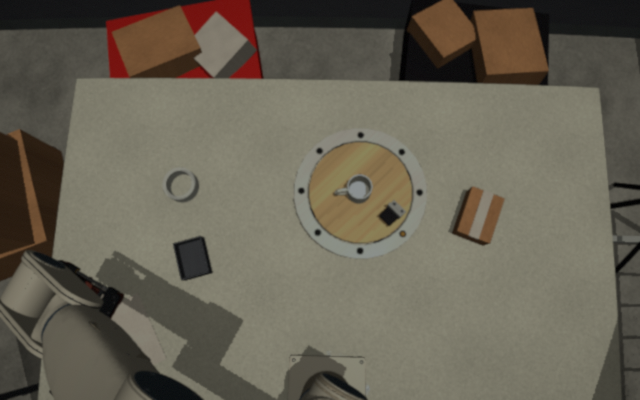

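View pics/wrist0.png

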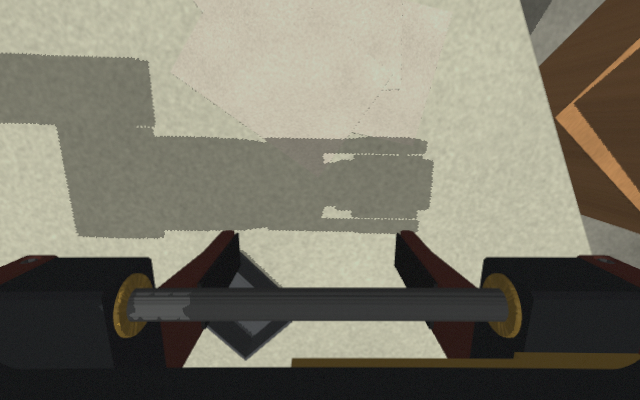

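```bash
python3 - <<'E'
import pickle
from h import *
d=pickle.load(open("top0.pkl","rb"))
im=d["img"][120:270,280:520]; 
cv2.imwrite("pics/top0c.png",cv2.resize(im,None,fx=3.3,fy=3.3,interpolation=cv2.INTER_CUBIC)[:,:,::-1])
g=cv2.cvtColor(d["img"],cv2.COLOR_RGB2GRAY).astype(float)
holes=[(360,134),(402,152),(420,192),(360,251),(318,233),(301,190),(319,151)]
H=[]
for u,v in holes:
    p=g[v-5:v+6,u-5:u+6]; w=np.clip(np.percentile(p,60)-30-p,0,None); yy,xx=np.mgrid[v-5:v+6,u-5:u+6]
    H.append(((w*xx).sum()/w.sum(),(w*yy).sum()/w.sum()))
H=np.array(H);print(H.round(1).tolist())
P=world(d,H,47)[:,:2]
A=np.c_[2*P,np.ones(len(P))];s=np.linalg.lstsq(A,(P**2).sum(1),rcond=None)[0]
c=s[:2];print("c",c,"r",np.sqrt(s[2]+c@c))
for p in P: q=p-c; print(np.hypot(*q).round(1),np.degrees(np.arctan2(q[1],q[0])).round(2))
pin=world(d,[(403,233.5)],53)[0,:2]-c; print("pin",np.hypot(*pin),np.degrees(np.arctan2(pin[1],pin[0])))
for n,uv in dict(mug=(358,187),pad=(390,215),tab=(397,208),carton=(480,215),deck=(340,215),ring=(308,170)).items(): print(n,world(d,[uv])[0].round(1))
E
```

```text
[[360.2, 134.7], [401.3, 151.6], [419.1, 192.0], [359.6, 250.4], [317.3, 232.0], [300.9, 190.3], [319.1, 150.5]]
c [579.40045614 -81.93034805] r 172.13730225394127
172.3 0.52
172.1 -44.54
172.1 -89.5
172.2 -179.58
171.9 135.48
172.3 90.48
172.0 45.52
pin 173.76790144021496 -134.45910770542778
mug [588.3 -75.3  62.3]
pad [ 505.5 -165.5   82.3]
tab [ 530.9 -188.7   54.1]
carton [ 513.1 -423.    71.1]
deck [506.1 -25.2  57.6]
ring [638.3  71.4  51.7]
```

View pics/top0c.png

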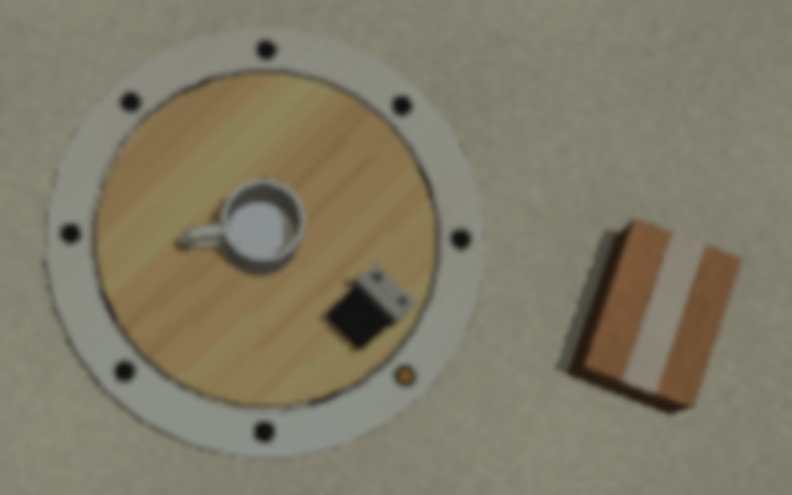

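The top view shows the ring centred near (360,193) px and the pin at (403,234). The pad is at (390,215), with the tab beyond it towards the next hole at (419,192). In world coordinates the axis is (579.4, -81.9), the plunger angle is -134.5° and the next hole is at -89.5°. I'll move over first, with the claw shut.

Call:
jog_arm(steps=[{"dp":[0.16,-0.5,0],"turn":[0,0,-0.033],"claw":0},{"dp":[0.32,-1,0],"turn":[0,0,-0.067],"claw":0},{"dp":[0.32,-1,0],"turn":[0,0,-0.067],"claw":0}])

```text
t: 0.4
ee_pos: [297.9, 476.4, 221.0]
orientation: [-1.458, -0.701, 0.709]
ft_force: [0.6, -0.7, -0.4]
width: 71.4
```

Call:
jog_arm(steps=[{"dp":[0.16,-0.5,0],"turn":[0,0,-0.033],"claw":0},{"dp":[0.32,-1,0],"turn":[0,0,-0.067],"claw":0},{"dp":[0.32,-1,0],"turn":[0,0,-0.067],"claw":0}])

```text
t: 0.65
ee_pos: [323.5, 391.5, 220.3]
orientation: [-1.51, -0.53, 0.543]
ft_force: [-0.5, -0.3, -0.2]
width: 50.9
```

Call:
jog_arm(steps=[{"dp":[0.16,-0.5,0],"turn":[0,0,-0.033],"claw":0},{"dp":[0.32,-1,0],"turn":[0,0,-0.067],"claw":0},{"dp":[0.32,-1,0],"turn":[0,0,-0.067],"claw":0}])

```text
t: 0.9
ee_pos: [349.4, 307.2, 219.9]
orientation: [-1.547, -0.359, 0.375]
ft_force: [-0.7, -0.5, 0.2]
width: 30.9
```

Call:
jog_arm(steps=[{"dp":[0.16,-0.5,0],"turn":[0,0,-0.033],"claw":0},{"dp":[0.32,-1,0],"turn":[0,0,-0.067],"claw":0},{"dp":[0.32,-1,0],"turn":[0,0,-0.067],"claw":0}])

```text
t: 1.15
ee_pos: [375.7, 223.4, 219.8]
orientation: [-1.57, -0.188, 0.206]
ft_force: [0.5, -0.9, 0.3]
width: 11.5
```

Call:
jog_arm(steps=[{"dp":[0.16,-0.5,0],"turn":[0,0,-0.033],"claw":0},{"dp":[0.32,-1,0],"turn":[0,0,-0.067],"claw":0},{"dp":[0.32,-1,0],"turn":[0,0,-0.067],"claw":0}])

```text
t: 1.4
ee_pos: [402.7, 139.8, 219.9]
orientation: [-1.578, -0.017, 0.035]
ft_force: [-0.7, -0.3, -0.1]
width: 0.5
```

Call:
jog_arm(steps=[{"dp":[0.16,-0.5,0],"turn":[0,0,-0.033],"claw":0},{"dp":[0.32,-1,0],"turn":[0,0,-0.067],"claw":0},{"dp":[0.32,-1,0],"turn":[0,0,-0.067],"claw":0}])

```text
t: 1.65
ee_pos: [430.4, 56.4, 220.3]
orientation: [-1.573, 0.153, -0.137]
ft_force: [0.2, 0.3, -0.0]
width: 0.3
```

Call:
jog_arm(steps=[{"dp":[0.16,-0.5,0],"turn":[0,0,-0.033],"claw":0},{"dp":[0.32,-1,0],"turn":[0,0,-0.067],"claw":0},{"dp":[0.32,-1,0],"turn":[0,0,-0.067],"claw":0}])

```text
t: 1.9
ee_pos: [458.5, -27.0, 220.7]
orientation: [-1.554, 0.321, -0.308]
ft_force: [0.9, -0.7, 0.2]
width: 0.3
```

Call:
jog_arm(steps=[{"dp":[0,-0.5,0],"turn":[0,0,-0.033],"claw":0},{"dp":[0,-0.5,0],"turn":[0,0,-0.033],"claw":0},{"dp":[0,-0.5,0],"turn":[0,0,-0.033],"claw":0},{"dp":[0,-0.5,0],"turn":[0,0,-0.033],"claw":0}])

```text
t: 2.23
ee_pos: [458.4, -66.0, 220.6]
orientation: [-1.54, 0.401, -0.386]
ft_force: [0.3, 0.7, -0.3]
width: 0.1
```

```bash
python3 - <<'E'
from h import *
import pickle
o=ctrl.get_obs();print(o["ee_pos"],R.from_rotvec(o["orientation"]).as_matrix().round(3), o["qpos"].round(2))
d=shot("wrist","wrist1.png");pickle.dump(d,open("wrist1.pkl","wb"))
E
```

```text
[458.42883517 -66.04701399 220.57022712] [[ 0.877 -0.01   0.481]
 [-0.481 -0.003  0.877]
 [-0.008 -1.    -0.008]] [-0.17  0.19  1.97 -0.01  0.99  0.34]
```

View pics/wrist1.png

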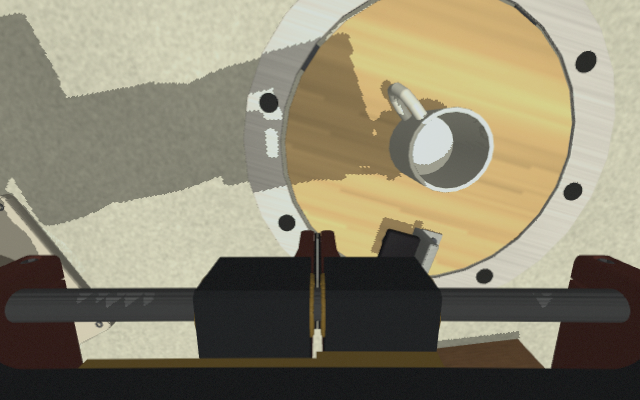

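```bash
python3 - <<'E'
from h import *
import pickle
d=pickle.load(open("wrist1.pkl","rb"))
P=world(d,[(269,102),(287,222),(484,276),(573,191),(586,62)],47)[:,:2]
A=np.c_[2*P,np.ones(len(P))];s=np.linalg.lstsq(A,(P**2).sum(1),rcond=None)[0]
c=s[:2];print("c",c,"r",np.sqrt(s[2]+c@c))
for p in P: q=p-c; print(np.hypot(*q).round(1),np.degrees(np.arctan2(q[1],q[0])).round(2))
print(world(d,[(398,246),(429,250),(432,150),(437,236)]).round(1))
# pad corners seen, tab corners
print(world(d,[(389,229),(420,237)],83).round(1), world(d,[(427,227),(441,233)],102).round(1))
for ang in (-134.5,-89.5):
    a=np.radians(ang); print(ang,579.4+110*np.cos(a),-81.9+110*np.sin(a))
E
python3 - <<'E'
import cv2
im=cv2.imread("pics/wrist1.png")[180:290,260:480]
cv2.imwrite("pics/wrist1c.png",cv2.resize(im,None,fx=3.6,fy=3.6,interpolation=cv2.INTER_CUBIC))
E
```

```text
c [578.91390116 -82.13374212] r 172.0753876473255
172.2 135.38
172.0 -179.65
172.0 -89.84
172.2 -44.6
172.0 0.25
[[ 504.5 -153.5   82. ]
 [ 528.4 -162.1  101.7]
 [ 582.7  -86.    53.9]
 [ 549.5 -177.4   53.7]]
[[ 504.3 -131.6   83. ]
 [ 528.6 -154.8   83. ]] [[ 536.2 -139.2  102. ]
 [ 545.5 -151.2  102. ]]
-134.5 502.29998092701635 -160.35754940695998
-89.5 580.3599189048211 -191.89581153705885
```

View pics/wrist1c.png

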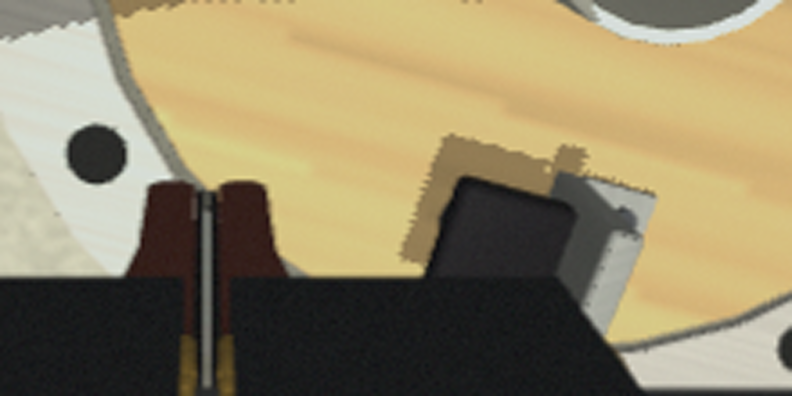

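Call:
jog_arm(steps=[{"dp":[0.27,-0.5,0],"turn":[0,-0.002,-0.04],"claw":0},{"dp":[0.53,-1,0],"turn":[0.001,-0.003,-0.08],"claw":0},{"dp":[0.53,-1,-0.5],"turn":[0.001,-0.003,-0.088],"claw":0},{"dp":[0.53,-1,-0.5],"turn":[0.001,-0.003,-0.088],"claw":0},{"dp":[0.53,-1,-0.5],"turn":[0.001,-0.003,-0.088],"claw":0}])

```text
t: 2.7
ee_pos: [499.3, -144.0, 178.9]
orientation: [-1.484, 0.611, -0.6]
ft_force: [0.4, 0.3, -0.6]
width: 0.7
```

```bash
cat > st.py <<'E'
from h import *
import sys
o=ctrl.get_obs();M=R.from_rotvec(o["orientation"]).as_matrix();p=o["ee_pos"]
q=p[:2]-np.array([579.2,-82.0])
print("t",round(float(o["t"]),2),"p",p.round(2),"xang",np.degrees(np.arctan2(M[1,0],M[0,0])).round(2),"y",M[:,1].round(4),"F",o["ft_force"].round(2),"M",np.round(o["moment"],2),"w",o["width"])
print("TCP radius",np.hypot(*q).round(1),"ang",np.degrees(np.arctan2(q[1],q[0])).round(2), "q",o["qpos"].round(2))
E
python3 st.py
```

```text
t 2.7 p [ 499.34 -143.95  178.88] xang -44.39 y [-0.0061  0.0035 -1.    ] F [ 0.35  0.25 -0.64] M [-0.04  0.14  0.03] w 0.6907614983693733
TCP radius 101.1 ang -142.2 q [-0.3   0.33  1.89  0.    0.92  0.47]
```

Call:
jog_arm(steps=[{"dp":[0.02,-0.19,-0.4],"turn":[-0.001,-0.002,0],"claw":0},{"dp":[0.02,-0.19,-0.75],"turn":[-0.001,-0.002,0],"claw":0},{"dp":[0.02,-0.19,-1],"turn":[-0.001,-0.002,0],"claw":0},{"dp":[0.02,-0.19,-1],"turn":[-0.001,-0.002,0],"claw":0},{"dp":[0.02,-0.19,-1],"turn":[-0.001,-0.002,0],"claw":0}])

```text
t: 3.12
ee_pos: [500.9, -157.7, 99.6]
orientation: [-1.485, 0.604, -0.603]
ft_force: [-0.5, -0.7, 0.1]
width: 0.3
```

```bash
python3 st.py; python3 - <<'E'
from h import *
d=shot("wrist","wrist2.png")
E
```

```text
t 3.12 p [ 500.9  -157.72   99.63] xang -44.23 y [-7.e-04  8.e-04 -1.e+00] F [-0.54 -0.72  0.13] M [-0.05  0.09  0.01] w 0.32869070677883905
TCP radius 108.9 ang -135.96 q [-0.33  0.46  1.93  0.    0.75  0.44]
```

View pics/wrist2.png

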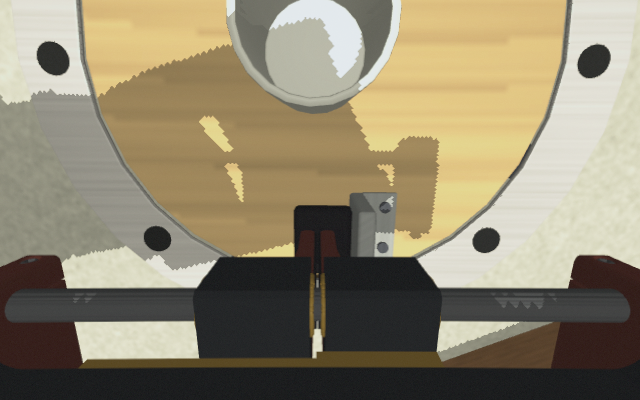

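The fingers (318,240) sit over the pad, with the mug well clear and a gap to the tab at (360,225). Next I'll press down.

Call:
jog_arm(steps=[{"dp":[0,0,-0.15],"claw":0},{"dp":[0,0,-0.23],"claw":0},{"dp":[0,0,-0.3],"claw":0},{"dp":[0,0,-0.36],"claw":0},{"dp":[0,0,-0.36],"claw":0},{"dp":[0,0,-0.36],"claw":0}])

```text
invalid input at $.steps[0]: expected keys turn, dp, claw
```

```bash
python3 st.py; python3 st.py;python3 st.py|head -1
```

```text
t 3.17 p [ 501.81 -158.22  100.52] xang -44.26 y [ 0.0016  0.     -1.    ] F [-0.87  0.55  0.12] M [-0.07  0.14 -0.04] w 0.6187099025754088
TCP radius 108.6 ang -135.44 q [-0.33  0.46  1.93  0.    0.75  0.44]
t 3.17 p [ 501.81 -158.22  100.52] xang -44.26 y [ 0.0016  0.     -1.    ] F [-0.87  0.55  0.12] M [-0.07  0.14 -0.04] w 0.6187099025754088
TCP radius 108.6 ang -135.44 q [-0.33  0.46  1.93  0.    0.75  0.44]
t 3.17 p [ 501.81 -158.22  100.52] xang -44.26 y [ 0.0016  0.     -1.    ] F [-0.87  0.55  0.12] M [-0.07  0.14 -0.04] w 0.6187099025754088
```

Call:
jog_arm(steps=[{"dp":[0,0,-0.15],"turn":[0,0,0],"claw":0},{"dp":[0,0,-0.23],"turn":[0,0,0],"claw":0},{"dp":[0,0,-0.3],"turn":[0,0,0],"claw":0},{"dp":[0,0,-0.37],"turn":[0,0,0],"claw":0},{"dp":[0,0,-0.37],"turn":[0,0,0],"claw":0},{"dp":[0,0,-0.37],"turn":[0,0,0],"claw":0}])

```text
t: 3.67
ee_pos: [502.7, -158.1, 71.2]
orientation: [-1.484, 0.602, -0.606]
ft_force: [2.2, 3.5, 5.9]
width: 0.7
```

```bash
python3 st.py; python3 - <<'E'
from h import *
import pickle
d=shot("top","top3.png");pickle.dump(d,open("top3.pkl","wb"))
d=shot("wrist","wrist3.png");
for _ in range(4): ctrl.get_image("top"); o=ctrl.get_obs(); print(o["ee_pos"].round(2),o["ft_force"].round(2))
E
```

```text
t 3.67 p [ 502.71 -158.1    71.16] xang -44.27 y [ 3.e-03  2.e-04 -1.e+00] F [2.24 3.51 5.9 ] M [ 0.61 -0.28  0.02] w 0.7460168394290314
TCP radius 107.9 ang -135.14 q [-0.33  0.51  1.94  0.    0.69  0.44]
[ 502.75 -158.16   71.4 ] [2.3  3.92 6.4 ]
[ 502.8  -158.18   71.46] [2.45 3.44 5.28]
[ 502.74 -158.17   71.45] [2.29 3.5  5.74]
[ 502.77 -158.16   71.47] [2.58 3.23 6.19]
```

View pics/wrist3.png

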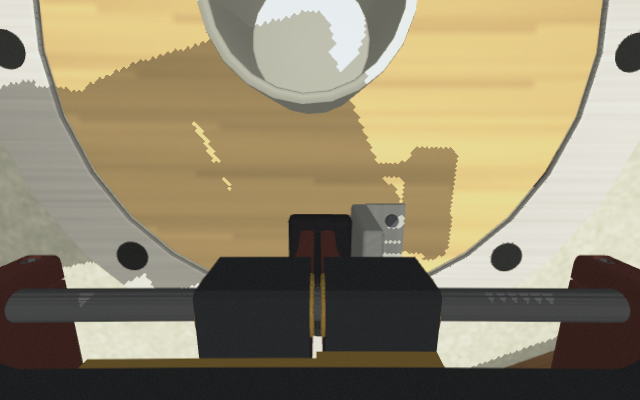

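```bash
cat > arc.py <<'E'
import sys
from h import *
# arc.py step n : rows for rotating about axis from the current measured pose
st=float(sys.argv[1]);n=int(sys.argv[2])
p=ctrl.get_obs()["ee_pos"][:2]-np.array([579.2,-82.0])
for i in range(1,n+1):
    a=np.radians(st*i);c,s=np.cos(a),np.sin(a)
    print(st*i,((np.array([[c,-s],[s,c]])@p-p)/80).round(3),"turn z",round(st*i/180,4))
E
python3 arc.py 2.5 12
```

```text
2.5 [ 0.042 -0.041] turn z 0.0139
5.0 [ 0.087 -0.08 ] turn z 0.0278
7.5 [ 0.132 -0.117] turn z 0.0417
10.0 [ 0.18  -0.151] turn z 0.0556
12.5 [ 0.229 -0.184] turn z 0.0694
15.0 [ 0.279 -0.215] turn z 0.0833
17.5 [ 0.33  -0.243] turn z 0.0972
20.0 [ 0.383 -0.269] turn z 0.1111
22.5 [ 0.437 -0.293] turn z 0.125
25.0 [ 0.492 -0.315] turn z 0.1389
27.5 [ 0.548 -0.334] turn z 0.1528
30.0 [ 0.604 -0.35 ] turn z 0.1667
```

Call:
jog_arm(steps=[{"dp":[0,0,-0.03],"turn":[0,0,0],"claw":0},{"dp":[0,0,-0.03],"turn":[0,0,0],"claw":0},{"dp":[0.042,-0.041,-0.03],"turn":[0,0,0.014],"claw":0},{"dp":[0.087,-0.08,-0.03],"turn":[0,0,0.028],"claw":0},{"dp":[0.132,-0.117,-0.03],"turn":[0,0,0.042],"claw":0},{"dp":[0.18,-0.151,-0.03],"turn":[0,0,0.056],"claw":0},{"dp":[0.229,-0.184,-0.03],"turn":[0,0,0.069],"claw":0},{"dp":[0.279,-0.215,-0.03],"turn":[0,0,0.083],"claw":0}])

```text
t: 4.63
ee_pos: [525.0, -175.5, 69.4]
orientation: [-1.532, 0.398, -0.402]
ft_force: [-0.0, 1.7, 6.4]
width: 0.1
```

```bash
python3 st.py; python3 - <<'E'
from h import *
d=shot("wrist","wrist4.png");
E
python3 st.py
```

```text
t 4.63 p [ 525.04 -175.48   69.37] xang -29.23 y [ 0.0027  0.0012 -1.    ] F [-0.05  1.67  6.4 ] M [ 0.39  0.18 -0.01] w 0.08186044665811214
TCP radius 108.0 ang -120.09 q [-0.35  0.54  1.88  0.    0.72  0.16]
t 4.68 p [ 526.31 -176.14   69.64] xang -29.05 y [ 4.5e-03  3.0e-04 -1.0e+00] F [ 1.25 -0.49  7.46] M [-0.1   0.09  0.03] w 0.36075627198186244
TCP radius 108.0 ang -119.33 q [-0.35  0.54  1.88  0.    0.72  0.16]
```

View pics/wrist4.png

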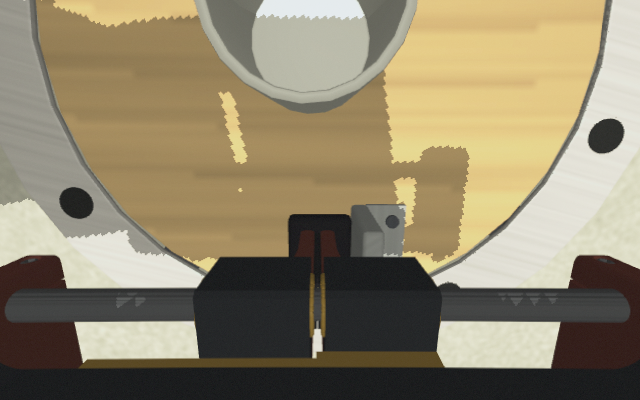

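```bash
python3 arc.py 2.5 9
```

```text
2.5 [ 0.052 -0.028] turn z 0.0139
5.0 [ 0.105 -0.053] turn z 0.0278
7.5 [ 0.159 -0.076] turn z 0.0417
10.0 [ 0.214 -0.097] turn z 0.0556
12.5 [ 0.27  -0.115] turn z 0.0694
15.0 [ 0.327 -0.131] turn z 0.0833
17.5 [ 0.384 -0.144] turn z 0.0972
20.0 [ 0.442 -0.155] turn z 0.1111
22.5 [ 0.501 -0.163] turn z 0.125
```

Call:
jog_arm(steps=[{"dp":[0.052,-0.028,0],"turn":[0,0,0.014],"claw":0},{"dp":[0.105,-0.053,0],"turn":[0,0,0.028],"claw":0},{"dp":[0.159,-0.076,0],"turn":[0,0,0.042],"claw":0},{"dp":[0.214,-0.097,0],"turn":[0,0,0.056],"claw":0},{"dp":[0.27,-0.115,0],"turn":[0,0,0.069],"claw":0},{"dp":[0.327,-0.131,0],"turn":[0,0,0.083],"claw":0},{"dp":[0.384,-0.144,0],"turn":[0,0,0.097],"claw":0},{"dp":[0.442,-0.155,0],"turn":[0,0,0.111],"claw":0},{"dp":[0.442,-0.155,0],"turn":[0,0,0.111],"claw":0}])

```text
t: 5.43
ee_pos: [562.8, -188.9, 70.2]
orientation: [-1.565, 0.118, -0.127]
ft_force: [1.7, 1.2, 5.7]
width: 0.7
```

```bash
python3 st.py; python3 - <<'E'
from h import *
d=shot("wrist","wrist5.png");
d=shot("top");im=d["img"][120:270,280:520]; 
cv2.imwrite("pics/top5c.png",cv2.resize(im,None,fx=3.3,fy=3.3,interpolation=cv2.INTER_CUBIC)[:,:,::-1])
E
python3 st.py
```

```text
t 5.43 p [ 562.76 -188.9    70.2 ] xang -8.94 y [ 0.0054  0.0014 -1.    ] F [1.69 1.22 5.69] M [ 0.21 -0.15  0.06] w 0.7374421810638636
TCP radius 108.2 ang -98.74 q [-0.35  0.58  1.79  0.    0.76 -0.19]
t 5.53 p [ 562.5  -188.86   70.21] xang -9.07 y [ 0.0055  0.0013 -1.    ] F [0.89 0.24 6.05] M [ 0.1  -0.1   0.02] w 0.31406657071514976
TCP radius 108.2 ang -98.88 q [-0.35  0.58  1.79  0.    0.76 -0.19]
```

View pics/wrist5.png

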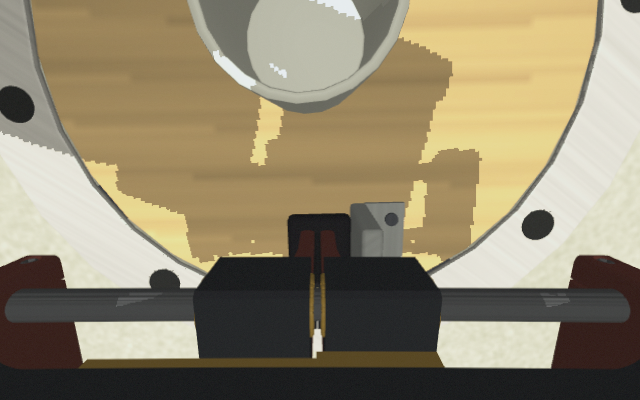

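View pics/top5c.png

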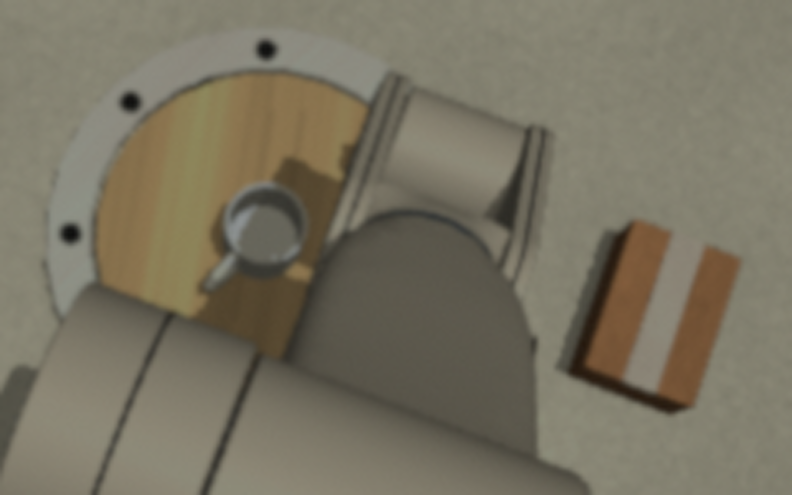

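Call:
jog_arm(steps=[{"dp":[0,0,0.08],"turn":[0,0,0],"claw":0},{"dp":[0,0,0.16],"turn":[0,0,0],"claw":0},{"dp":[0,0,0.235],"turn":[0,0,0],"claw":0},{"dp":[0,0,0.235],"turn":[0,0,0],"claw":0},{"dp":[0,0,0.235],"turn":[0,0,0],"claw":0}])

```text
t: 5.95
ee_pos: [562.5, -189.0, 89.5]
orientation: [-1.566, 0.12, -0.129]
ft_force: [0.5, 0.2, 1.0]
width: 0.6
```

```bash
python3 st.py; python3 - <<'E'
from h import *
d=shot("wrist","wrist6.png");
E
python3 st.py; python3 arc.py 1.2 12
```

```text
t 5.95 p [ 562.53 -188.97   89.49] xang -9.07 y [ 0.006   0.0011 -1.    ] F [0.47 0.16 0.96] M [-0.09  0.09  0.01] w 0.5834693185899158
TCP radius 108.3 ang -98.86 q [-0.35  0.55  1.78  0.    0.8  -0.19]
t 6.0 p [ 562.31 -188.87   89.15] xang -9.07 y [ 0.0055  0.0013 -1.    ] F [0.88 0.78 0.34] M [-0.08  0.05  0.04] w 0.260515253618967
TCP radius 108.2 ang -98.98 q [-0.35  0.55  1.78  0.    0.8  -0.19]
1.2 [ 0.028 -0.004] turn z 0.0067
2.4 [ 0.056 -0.008] turn z 0.0133
3.5999999999999996 [ 0.084 -0.011] turn z 0.02
4.8 [ 0.113 -0.013] turn z 0.0267
6.0 [ 0.141 -0.015] turn z 0.0333
7.199999999999999 [ 0.169 -0.016] turn z 0.04
8.4 [ 0.197 -0.017] turn z 0.0467
9.6 [ 0.226 -0.016] turn z 0.0533
10.799999999999999 [ 0.254 -0.016] turn z 0.06
12.0 [ 0.282 -0.015] turn z 0.0667
13.2 [ 0.311 -0.013] turn z 0.0733
14.399999999999999 [ 0.339 -0.011] turn z 0.08
```

View pics/wrist6.png

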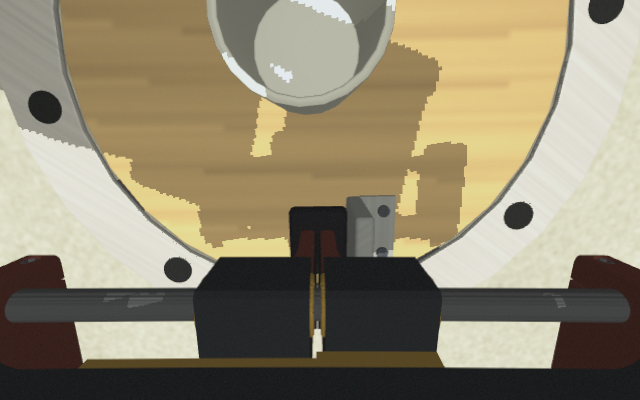

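The force is back to about zero, so the pad is riding on the ring's underside. Next I'll push the tab gently.

Call:
jog_arm(steps=[{"dp":[0.028,-0.004,0],"turn":[0,0,0.007],"claw":0},{"dp":[0.056,-0.008,0],"turn":[0,0,0.013],"claw":0},{"dp":[0.084,-0.011,0],"turn":[0,0,0.02],"claw":0},{"dp":[0.113,-0.013,0],"turn":[0,0,0.027],"claw":0},{"dp":[0.141,-0.015,0],"turn":[0,0,0.033],"claw":0},{"dp":[0.169,-0.016,0],"turn":[0,0,0.04],"claw":0},{"dp":[0.197,-0.017,0],"turn":[0,0,0.047],"claw":0},{"dp":[0.226,-0.016,0],"turn":[0,0,0.053],"claw":0},{"dp":[0.226,-0.016,0],"turn":[0,0,0.053],"claw":0}])

```text
t: 6.75
ee_pos: [579.9, -190.1, 88.9]
orientation: [-1.568, -0.011, 0.005]
ft_force: [-1.9, 0.3, 0.6]
width: 0.3
```

```bash
python3 st.py; python3 - <<'E'
from h import *
d=shot("wrist","wrist7.png");
E
python3 st.py; python3 arc.py 0.6 8
```

```text
t 6.75 p [ 579.87 -190.12   88.88] xang 0.57 y [ 0.0035  0.0025 -1.    ] F [-1.95  0.31  0.58] M [-0.09  0.43 -0.04] w 0.2664400035014252
TCP radius 108.1 ang -89.65 q [-0.34  0.58  1.74  0.    0.82 -0.35]
t 6.8 p [ 580.03 -190.09   88.88] xang 0.5 y [ 0.0041  0.0025 -1.    ] F [-2.47  0.21  0.06] M [-0.11  0.42 -0.05] w 0.37556339736749156
TCP radius 108.1 ang -89.56 q [-0.34  0.58  1.74  0.01  0.82 -0.35]
0.6 [0.014 0.   ] turn z 0.0033
1.2 [0.028 0.001] turn z 0.0067
1.7999999999999998 [0.042 0.001] turn z 0.01
2.4 [0.057 0.002] turn z 0.0133
3.0 [0.071 0.002] turn z 0.0167
3.5999999999999996 [0.085 0.003] turn z 0.02
4.2 [0.099 0.004] turn z 0.0233
4.8 [0.113 0.006] turn z 0.0267
```

View pics/wrist7.png

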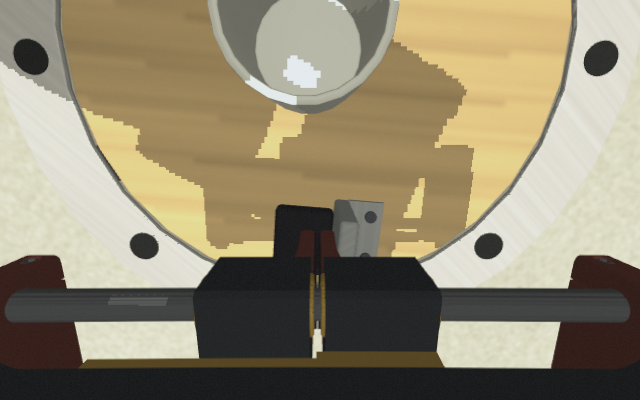

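Call:
jog_arm(steps=[{"dp":[0.014,0,0],"turn":[0,0,0.003],"claw":0},{"dp":[0.028,0.001,0],"turn":[0,0,0.007],"claw":0},{"dp":[0.042,0.001,0],"turn":[0,0,0.01],"claw":0},{"dp":[0.057,0.002,0],"turn":[0,0,0.013],"claw":0},{"dp":[0.057,0.002,0],"turn":[0,0,0.013],"claw":0}])

```text
t: 7.22
ee_pos: [585.4, -190.0, 88.9]
orientation: [-1.568, -0.044, 0.035]
ft_force: [0.3, 0.0, 0.7]
width: 0.2
```

```bash
python3 st.py; python3 - <<'E'
from h import *
d=shot("wrist","wrist8.png");
E
python3 st.py; python3 arc.py 0.6 8
```

```text
t 7.22 p [ 585.4  -189.99   88.93] xang 2.88 y [ 0.0055  0.0025 -1.    ] F [0.29 0.04 0.74] M [-0.05  0.03 -0.01] w 0.23263783672851399
TCP radius 108.2 ang -86.71 q [-0.34  0.58  1.73  0.01  0.82 -0.39]
t 7.27 p [ 585.5  -189.98   88.97] xang 2.85 y [ 0.0057  0.0024 -1.    ] F [ 0.41  0.72 -0.74] M [-0.07  0.05  0.02] w 0.20984329753241482
TCP radius 108.2 ang -86.66 q [-0.34  0.58  1.73  0.01  0.82 -0.39]
0.6 [0.014 0.001] turn z 0.0033
1.2 [0.028 0.002] turn z 0.0067
1.7999999999999998 [0.042 0.003] turn z 0.01
2.4 [0.056 0.004] turn z 0.0133
3.0 [0.071 0.006] turn z 0.0167
3.5999999999999996 [0.085 0.008] turn z 0.02
4.2 [0.099 0.009] turn z 0.0233
4.8 [0.113 0.011] turn z 0.0267
```

View pics/wrist8.png

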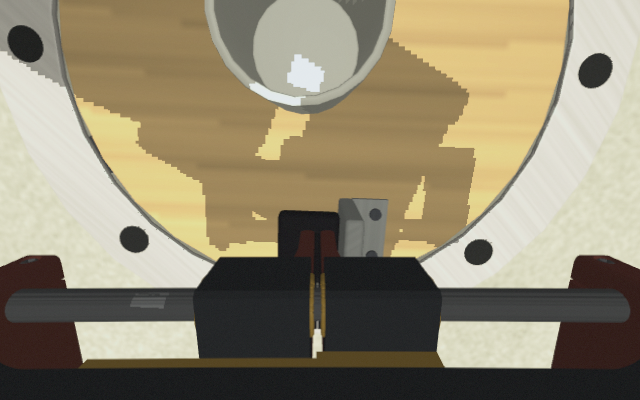

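The push force dropped to zero and the tab jumped ahead of the fingers, so the pin has apparently popped in. I'll back off and lift.

Call:
jog_arm(steps=[{"dp":[-0.02,0,0],"turn":[0,0,0],"claw":0},{"dp":[-0.02,0,0.2],"turn":[0,0,0],"claw":0},{"dp":[-0.02,0,0.6],"turn":[0,0,0],"claw":0},{"dp":[-0.02,0,1],"turn":[0,0,0],"claw":0},{"dp":[-0.02,0,1],"turn":[0,0,0],"claw":0}])

```text
t: 7.68
ee_pos: [587.8, -191.1, 175.1]
orientation: [-1.572, -0.051, 0.027]
ft_force: [1.6, -0.6, 0.2]
width: 0.8
```

Call:
jog_arm(steps=[{"dp":[-0.5,0,0.5],"turn":[0,0,0],"claw":0},{"dp":[-1,0,1],"turn":[0,0,0],"claw":0},{"dp":[-1,0,1],"turn":[0,0,0],"claw":0},{"dp":[-1,0,1],"turn":[0,0,0],"claw":0}])

```text
t: 8.02
ee_pos: [506.9, -191.8, 259.3]
orientation: [-1.574, -0.055, 0.022]
ft_force: [1.3, 0.6, -0.3]
width: 0.4
```

Call:
jog_arm(steps=[{"dp":[-0.4,0.5,0],"turn":[0,0,0],"claw":0},{"dp":[-0.8,1,0],"turn":[0,0,0],"claw":0},{"dp":[-0.8,1,0],"turn":[0,0,0],"claw":0},{"dp":[-0.8,1,0],"turn":[0,0,0],"claw":0}])

```text
t: 8.35
ee_pos: [440.6, -109.3, 258.5]
orientation: [-1.573, -0.055, 0.025]
ft_force: [-0.8, -0.6, -0.6]
width: 0.1
```

Call:
jog_arm(steps=[{"dp":[-0.3,0.5,0],"turn":[0,0,0],"claw":0},{"dp":[-0.6,1,0],"turn":[0,0,0],"claw":0},{"dp":[-0.6,1,0],"turn":[0,0,0],"claw":0},{"dp":[-0.6,1,0],"turn":[0,0,0],"claw":0}])

```text
t: 8.68
ee_pos: [392.1, -27.7, 258.1]
orientation: [-1.572, -0.057, 0.027]
ft_force: [0.3, -0.2, -0.1]
width: 0.2
```

Call:
jog_arm(steps=[{"dp":[0,0.5,0],"turn":[0,0,0],"claw":0},{"dp":[0,1,0],"turn":[0,0,0],"claw":0},{"dp":[0,1,0],"turn":[0,0,0],"claw":0},{"dp":[0,1,0],"turn":[0,0,0],"claw":0}])

```text
t: 9.02
ee_pos: [393.8, 53.3, 258.1]
orientation: [-1.573, -0.061, 0.029]
ft_force: [0.0, -0.3, 0.0]
width: 0.7
```

```bash
python3 - <<'E'
from h import *
import pickle
d=shot("top");pickle.dump(d,open("top9.pkl","wb"));im=d["img"][120:270,280:520]; 
cv2.imwrite("pics/top9c.png",cv2.resize(im,None,fx=3.3,fy=3.3,interpolation=cv2.INTER_CUBIC)[:,:,::-1])
cv2.imwrite("pics/top9.png",d["img"][:,:,::-1])
d=shot("wrist","wrist9.png");pickle.dump(d,open("wrist9.pkl","wb"))
E
python3 st.py
```

```text
t 9.12 p [393.19  51.6  257.94] xang 3.08 y [ 0.0197 -0.0021 -0.9998] F [-0.26  0.66 -0.52] M [-0.05  0.09 -0.04] w 0.5241351863651491
TCP radius 229.0 ang 144.31 q [ 0.1   0.01  2.08 -0.    1.03  0.05]
```

View pics/top9c.png

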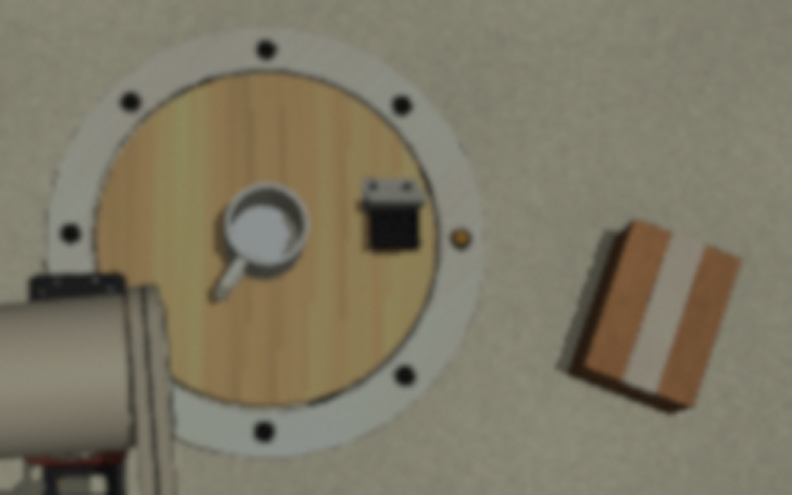

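View pics/wrist9.png

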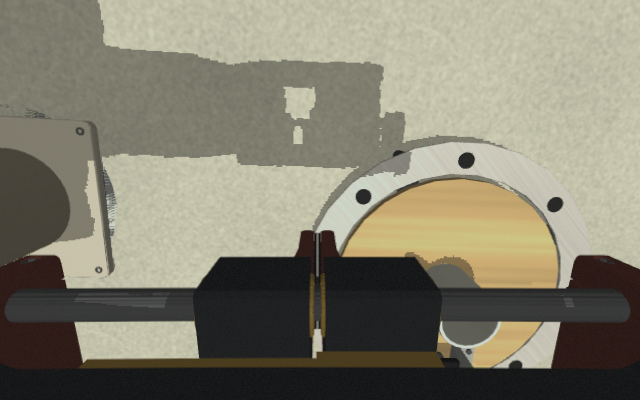

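View pics/top9.png

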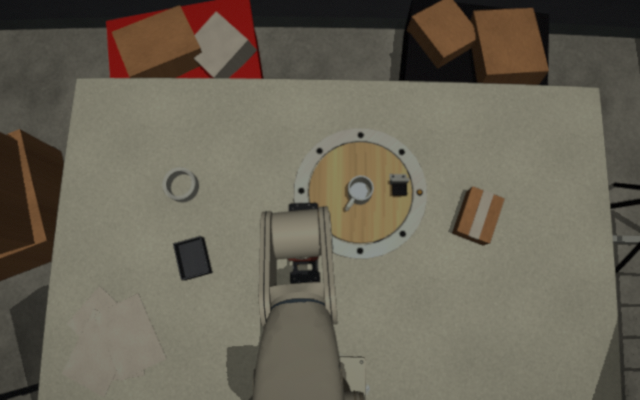

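The brass pin now shows in the next hole, at (419,192) in the top view. I'll check the pad's height and the mug.

```bash
python3 - <<'E'
import pickle
from h import *
a=pickle.load(open("top0.pkl","rb"));d=pickle.load(open("top9.pkl","rb"))
def med(d,u,v,k=2):
    return np.median([world(d,[(u+i,v+j)])[0] for i in range(-k,k+1) for j in range(-k,k+1)],axis=0).round(1)
print("pad before",med(a,389,215),"after",med(d,399,190), [world(d,[(399,v)])[0].round(1).tolist() for v in (186,188,190,192)])
print("deck",med(a,340,215),med(d,370,225))
pin=world(d,[(419.3,192.2)],53)[0,:2]-[579.2,-82];print("pin",np.hypot(*pin),np.degrees(np.arctan2(pin[1],pin[0])))
print("mug rim c",world(d,[(280+266/3.3,120+225/3.3)],125))
for n,u,v in (("carton",480,215),("tape",181,174),("tray",193,258)): print(n,med(a,u,v),med(d,u,v))
df=np.abs(a["img"].astype(int)-d["img"]).sum(2); print("carton diff",df[180:250,450:510].mean(),"tape",df[160:210,155:205].mean(),"tray",df[230:285,170:215].mean(),"floor",df[100:120,200:260].mean())
E
```

```text
pad before [ 505.1 -162.5   83.7] after [ 577.3 -190.8   83.1] [[589.8, -191.1, 81.0], [583.8, -191.0, 81.8], [577.0, -190.4, 86.7], [571.9, -190.8, 83.1]]
deck [507.  -25.2  51.4] [ 480.2 -111.8   50.3]
pin 171.51483213263265 -90.03936897971552
mug rim c [[571.33173341 -79.87558934 125.        ]]
carton [ 513.1 -423.    70.7] [ 513.2 -423.    70.7]
tape [627.8 461.3  13.1] [628.1 461.8   9.3]
tray [374.6 406.3   4.8] [374.8 406.3   4.9]
carton diff 1.4788095238095238 tape 1.3776 tray 1.833939393939394 floor 1.3991666666666667
```

```bash
python3 -c "
from workcell import ctrl
print(ctrl.close_job())"
```

```text
the job is handed in; nothing more can be done
None
```

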